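Hold the display case lid just below its balance point

ROBOT

A 6-joint arm with a two-finger parallel gripper is mounted at the origin on the work surface; the furniture and walls round the work are solid. World frame = base frame: x ahead of the robot, y to its left, z up, the work surface at z = 0. Lengths are in m, angles in rad, forces in N, time in s.
With the tool pointing down it reaches from about 0.325 to 0.85 m from the base axis. Payload 4.4 kg.
Tool frame: the origin (TCP) lies between the finger pads; the fingertips stand arm.tcp_to_tips ahead of it and the grasp point (between the pads) lies 5 mm behind it (arm.tcp_to_tips is the distance from the TCP to the fingertips, in m); z points along the fingers, y is the line along which they close (so a half turn about z gives the same grasp; the last joint's range is limited). The gripper opens to 94 mm and grips with 3 to 60 N. Pads are 16 mm wide; open, the fingers measure 119 mm over their backs; the gripper's body (75 mm by 177 mm) begins 78 mm behind the grasp point.
Start: joints at [1.038, 0.207, 1.542, -0, 1.393, -0.15], TCP at [0.215, 0.533, 0.219] pointing down, gripper open.
Joint ranges: [-2.73, 2.73], [-0.86, 2.22], [0.23, 2.46], [-1.11, 4.25], [0.08, 2.63], [-2.82, 2.82]. Speed limits (rad/s): [2.79, 2.79, 3.14, 3.14, 3.14, 3.14].

INTERFACE

Orientations are given as a unit quaternion [w, x, y, z].
In Python, from bench import arm gives the robot as it stands.
- The arm moves only by the shell command python3 -m creep 'ROWS' [OPENING] [FORCE]. ROWS is JSON, a list of rows, each an object with "xyz": the shift along the tool's x, y, z each as a share of 0.4 m, from -1 to 1, a list of three; "spin": the turn about the tool's z as a share of 360 degrees, from -1 to 1. A call has 1 to 8 rows; each row shifts and turns the commanded pose from where the row before left it, along the tool's axes as they then stand; what a row does not reach is not made up. A row lasts 1/12 s, in which the tool goes at most 41.7 mm and 7.16 degrees, less where a joint would pass 70% of its speed; a pose out of reach is approached as far as the arm can. A call with a number of a shift or a turn outside -1 to 1 is refused whole. A call with a gripper value outside its range is refused whole. OPENING is the gripper's target within -1 to 1 (fully open at 1, half-way at 0, shut at -1), set as the call begins (- or left out, the last holds). The fingers move at their own pace and stop on an object; FORCE is the grip in N (left out, the last holds). Time passes only in rows, so rows that do not move let the fingers close. It gives the time, the measured TCP pose, the force, the opening and the grip force at its end, in the units of the state.
- arm.observe(): the state, without advancing time (a new reading comes with each control period).
- arm.read_camera(name): name is "scene" or "top" or "wrist"; returns a dict with "color" (384x512x3 uint8, red, green, blue), "mtx" (3x3 intrinsics, pixels), "pose" (4x4, takes a point from camera to world coordinates). Camera axes: x right, y down, z forward; pixel columns grow to the right and rows downward; lengths in m; the calibration is good to about 2 mm. A picture is of the moment at which its call begins. There is no depth.
- arm.job_done(): hands the job in; it is judged then, once.
The state is a dict: "clock": time; "joint_positions": joint angles; "qvel": joint speeds; "effort": joint torques, N m; "position": TCP position; "tool_rot": TCP orientation; "force": force on the tool from outside, world axes, zero at the start; "ft_torque": the same for the moment, N m; "width": finger opening in m; "finger_force": force on a finger pad.
Only numpy, scipy, OpenCV 4.12 (cv2) and the standard library are available. Lean on these libraries where they do the work, as an engineer would, in place of code of your own. Each camera call takes 0.05 s, during which the arm holds its last target. There are 200 camera calls.

TASK

The spring of the display case's hinged lid is about to be adjusted. Grip the lid's glass pull rod gently (30 N of grip at most), raise the lid clearly past its balance point, the red line on the side scales, without letting it fly open or drop, then bring it back and hold it still just below the balance point, with its black pointers in the green band. Finish the program while still holding the rod there, and leave the loose things around undisturbed.

Things in the scene. Friction and masses are not known exactly. Their poses are not given: they have to be found in the camera images.
- case: Display case fixed to the table: open light-wood box 150 (x) x 150 (y) x 68 mm high with a bracelet in it, and the lid it carries. Origin: centre of its underside; x points to the hinge side, -x is the front, z up. Beside each side stands a white curved strip, the scale, 94 mm radius about the hinge, up to 170 mm above the table, 184 mm over both: red line = balance point, green band just below it.
- lid_hinge (a point): Middle of the lid's hinge axis, on the case's far upper edge, 72 mm above the table (does not move with the lid). Axes as the case: the hinge axis is y; x points away from the lid, which reaches 154 mm to -x when shut; z up.
- pull_rod (a point): Centre of the green glass pull rod on the lid: round, 12 mm thick, 80 mm clear length along the case's y between two brass posts. Lid shut: 125 mm to -x and 48 mm above lid_hinge, 40 mm clear above the lid's top; turns rigidly with the lid about lid_hinge (radius 134 mm). Not sticky: it can turn between the fingers. Squeeze gently: 30 N of grip at most.
- lid (a joint): Lid angle in rad: 0 shut, grows as the front edge rises, hard stop at 1.40. Sprung: under the balance point at 0.90 (red line) it falls shut when let go, above it it springs open; at most 3 N at the rod moves it slowly. Green band: 0.71 to 0.87. Small black pointer tabs on both sides of the lid show the angle on the scales. Clear pane in a metal frame, 8 mm thick, 0.6 kg.
- red_spool_centre (a point): Centre of a loose spool of red thread, 36 mm across, 44 mm high, standing in front of the case. Leave it alone.
- glue_bottle_centre (a point): Centre of a loose white glue bottle, 33 mm across, 102 mm high, standing behind the case. Leave it alone.
- charm_tray_centre (a point): Centre of a loose black card tray of charms, 68 x 76 x 54 mm, standing on the other side of the bead organiser. Leave it alone.

How it is judged:
By the outcome, as a careful person would: the job done as asked, in the order asked, and still so for the second after the job is handed in, while the arm keeps its last pose, push and grip.
It also fails if it takes over 32 s, if anything falls off the work surface, if the arm or the gripper's body presses on something with over 40 N, if the wrist force passes 120 N, or if a joint passes its speed limit or range.

## Working session

There is one attempt and no reset: what is moved stays moved. The work goes in short steps, Python scripts to look and compute and a shell command to move; the robot and the scene stay as the last step left them, time stands still between calls to the robot, and variables do not carry over. Pictures are saved under pics/ and viewed, at most 10 in all, crops included, and the job is handed in when it is done.

```bash
mkdir -p pics; ls
python3 - <<'E'
from bench import arm
import cv2,numpy as np
print(arm.observe(), arm.tcp_to_tips)
for n in ["scene","top"]:
    r=arm.read_camera(n); np.savez(f"{n}0.npz",**r); cv2.imwrite(f"pics/{n}0.png",r["color"][:,:,::-1]); print(n,r["mtx"].tolist(),r["pose"].round(4).tolist())
E
```

```text
pics
{'clock': 0.0, 'joint_positions': array([ 1.03748439e+00,  2.07426852e-01,  1.54293309e+00,  9.67925246e-06,
        1.39350255e+00, -1.50476146e-01]), 'qvel': array([-0.00146871,  0.0003428 , -0.00012237,  0.00053075,  0.00117384,
        0.00152371]), 'effort': array([-1.54093519e-03, -3.70890534e+01, -2.81409323e+01,  6.96533499e-02,
        3.61462310e-02, -1.53971127e-04]), 'position': array([0.21439056, 0.53270491, 0.21829679]), 'tool_rot': array([-3.84994746e-04,  1.90251804e-01,  9.81734670e-01, -1.06763720e-03]), 'force': array([-0.12080558,  0.52232994,  0.24794735]), 'ft_torque': array([-0.01551714,  0.02385231, -0.008984  ]), 'finger_force': 0.0, 'width': 0.09416977930970408} 0.014
scene [[386.50619423430174, 0.0, 258.18000917804113], [0.0, 386.50619423430174, 197.82005553487036], [0.0, 0.0, 1.0]] [[0.7631, -0.4744, 0.4389, 0.1231], [-0.6461, -0.5409, 0.5385, -0.4839], [-0.018, -0.6945, -0.7193, 0.7551], [0.0, 0.0, 0.0, 1.0]]
top [[399.31799175244987, 0.0, 255.0876212479987], [0.0, 399.31799175244987, 187.08999329732455], [0.0, 0.0, 1.0]] [[0.0191, -0.9946, 0.1017, 0.4503], [-0.9992, -0.0227, -0.0343, 0.0306], [0.0364, -0.101, -0.9942, 1.0276], [0.0, 0.0, 0.0, 1.0]]
```

View pics/scene0.png

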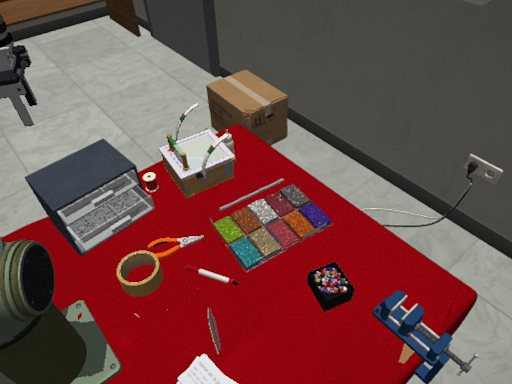

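View pics/top0.png

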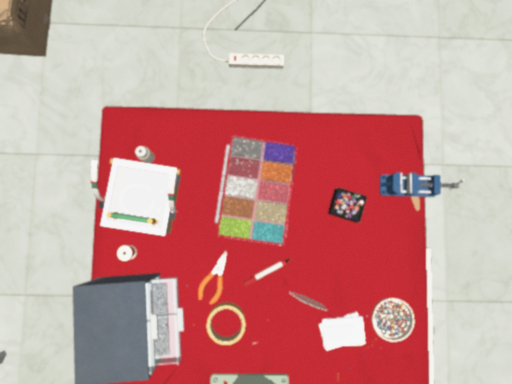

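The scene view shows the lid shut with its green rod at about (172,143)–(185,165). In the top view the rod runs from (110,216) to (155,221), the spool is at (126,253) and the bottle at (143,153). I'll triangulate the rod next.

```bash
cat > h.py <<'E'
import numpy as np,cv2
def ray(r,uv):
    d=np.linalg.inv(r["mtx"])@[uv[0],uv[1],1]; P=r["pose"]; d=P[:3,:3]@d
    return P[:3,3],d/np.linalg.norm(d)
def plane(r,uv,z):
    o,d=ray(r,uv); return o+d*(z-o[2])/d[2]
def tri(rs,uvs):
    A=np.zeros((3,3));b=np.zeros(3)
    for r,u in zip(rs,uvs):
        o,d=ray(r,u);M=np.eye(3)-np.outer(d,d);A+=M;b+=M@o
    p=np.linalg.solve(A,b); return p,[np.linalg.norm(np.cross(p-ray(r,u)[0],ray(r,u)[1])) for r,u in zip(rs,uvs)]
def proj(r,p):
    q=np.linalg.inv(r["pose"])@np.append(p,1); q=r["mtx"]@q[:3]; return q[:2]/q[2]
def green(r,box):
    x0,y0,x1,y1=box; h=cv2.cvtColor(r["color"],cv2.COLOR_RGB2HSV)
    m=cv2.inRange(h,(45,70,30),(90,255,255)); k=np.zeros_like(m);k[y0:y1,x0:x1]=m[y0:y1,x0:x1]
    n,l,s,c=cv2.connectedComponentsWithStats(k); i=1+np.argmax(s[1:,4])
    v,u=np.nonzero(l==i); pts=np.c_[u,v].astype(float); c=pts.mean(0); w=np.linalg.svd(pts-c,full_matrices=False)[2][0]
    t=(pts-c)@w; return c,c+w*t.min(),c+w*t.max(),s[i].tolist()
E
python3 - <<'E'
from h import *
s=np.load("scene0.npz");t=np.load("top0.npz")
gs=green(s,(150,120,210,185)); gt=green(t,(95,200,170,235)); print(gs,gt)
print(tri([s,t],[gs[0],gt[0]]))
p1=plane(t,gt[1],.12);p2=plane(t,gt[2],.12);print(p1,p2,plane(t,gt[0],.12),np.linalg.norm(p1-p2),np.degrees(np.arctan2(*(p1-p2)[:2])))
print('spool',plane(t,(126,253),.044),'bottle',plane(t,(143,152),.102))
a=cv2.resize(s["color"][90:210,130:250],None,fx=5,fy=5,interpolation=2)[:, :, ::-1]
cv2.imwrite("pics/c1.png",a)
E
```

```text
(array([171.57142857, 141.        ]), array([168.5972451 , 137.49343166]), array([174.48584032, 144.43609737]), [168, 137, 8, 9, 35]) (array([128.17741935, 217.08064516]), array([111.92166875, 214.4918664 ]), array([146.16790285, 219.94568552]), [112, 213, 35, 9, 124])
(array([0.46529114, 0.27930741, 0.139628  ]), [np.float64(0.003952218418673145), np.float64(0.003952218418673218)])
[0.47419026 0.31906893 0.12      ] [0.46352043 0.24247749 0.12      ] [0.46913017 0.28274597 0.12      ] 0.07733106182765635 7.930743475133117
spool [0.38437031 0.30465803 0.044     ] bottle [0.62120945 0.26130127 0.102     ]
```

View pics/c1.png

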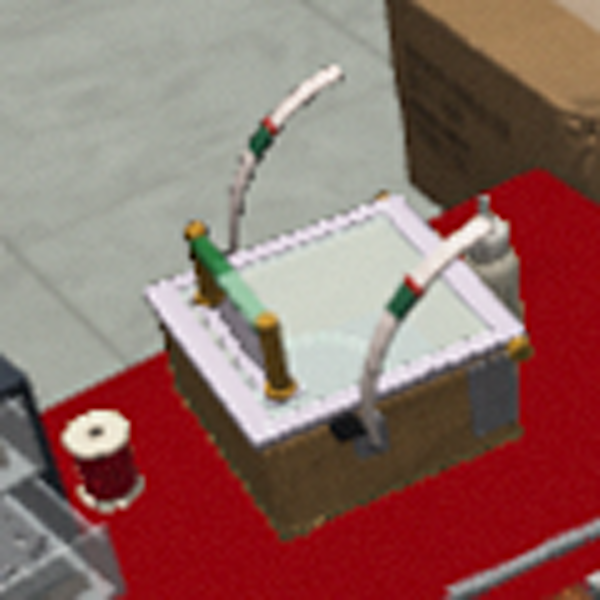

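The crop shows the brass post tops at scene pixels (169,136) and (183,154), the lid frame, and on each scale a green band just below a red line. Next I'll get the yaw from the lid outline and cross-check.

Run:
```python
from h import *
s=np.load("scene0.npz");t=np.load("top0.npz")
h=cv2.cvtColor(t["color"],cv2.COLOR_RGB2HSV)
m=cv2.inRange(h,(0,0,150),(179,70,255)); k=np.zeros_like(m);k[155:240,98:182]=m[155:240,98:182]
k=cv2.morphologyEx(k,cv2.MORPH_OPEN,np.ones((9,9),np.uint8))
c=max(cv2.findContours(k,0,2)[0],key=cv2.contourArea)
b=cv2.boxPoints(cv2.minAreaRect(c)); P=np.array([plane(t,x,.076) for x in b]); print(b.round(1).tolist(),P.round(4).tolist())
for i in range(4):
    d=P[(i+1)%4]-P[i]; print(np.linalg.norm(d),np.degrees(np.arctan2(d[1],d[0])))
for p in ([.4689,.2808,.12],[.474,.3195,.12],[.4635,.242,.12]): print(proj(s,p),proj(t,p))
print(tri([s,t],[(176.2,145.5),(129.5,217.3)]))
from scipy.spatial.transform import Rotation as R
from bench import arm
o=arm.observe();q=o["tool_rot"];print(R.from_quat(np.r_[q[1:],q[0]]).as_matrix().round(3))
```

```text
[[99.69999694824219, 225.6999969482422], [110.5, 155.89999389648438], [179.8000030517578, 166.60000610351562], [169.10000610351562, 236.39999389648438]] [[0.4485, 0.3598, 0.076], [0.6145, 0.3441, 0.076], [0.5929, 0.1789, 0.076], [0.4267, 0.1976, 0.076]]
0.16673163606119729 -5.393978051389037
0.16666568991153702 -97.45752028959862
0.16724600436008932 173.55782050118518
0.16362675133759186 82.33370160754882
[175.31408392 146.06149611] [129.04849047 217.20093059]
[169.32672798 138.55558679] [111.72237976 214.5730018 ]
[181.50059838 153.98275814] [146.38199446 219.95903547]
(array([0.46952562, 0.27845784, 0.12288227]), [np.float64(0.0010283444537229262), np.float64(0.0010283444537230039)])
[[-0.928  0.374 -0.001]
 [ 0.374  0.928 -0.002]
 [ 0.    -0.002 -1.   ]]
```

```bash
python3 -m creep '[{"xyz":[0,0,-0.08],"spin":0.019},{"xyz":[0,0,-0.08],"spin":0.019},{"xyz":[0,0,-0.08],"spin":0.019},{"xyz":[0,0,0],"spin":0.019},{"xyz":[0,0,0],"spin":0.019},{"xyz":[0,0,0],"spin":0.019},{"xyz":[0,0,0],"spin":0.019},{"xyz":[0,0,0],"spin":0.019}]'
python3 -m creep '[{"xyz":[0,0,0],"spin":0.019},{"xyz":[0,0,0],"spin":0.019},{"xyz":[0,0,0],"spin":0.0194},{"xyz":[0,0,0],"spin":0}]' -0.1
python3 - <<'E'
from bench import arm
import numpy as np
from scipy.spatial.transform import Rotation as R
o=arm.observe();q=o["tool_rot"];M=R.from_quat(np.r_[q[1:],q[0]]).as_matrix();print(M.round(3),o["position"],o["clock"],np.degrees(np.arctan2(M[1,1],M[0,1])))
print(M.T@(np.array([.4695,.280,.25])-o["position"])/.4)
E
```

```text
clock: 0.77
position: [0.2146, 0.5331, 0.3148]
tool_rot: [0.0, 0.622, 0.783, -0.001]
force: [-0.3, -0.2, 0.2]
width: 0.0945
finger_force: 0.0
clock: 1.1
position: [0.2146, 0.5331, 0.3147]
tool_rot: [0.0, 0.751, 0.66, -0.001]
force: [-0.2, -0.5, 0.2]
width: 0.0706
finger_force: 0.0
[[ 0.129  0.992 -0.001]
 [ 0.992 -0.129 -0.001]
 [-0.001 -0.    -1.   ]] [0.21462707 0.53305893 0.31473532] 1.1 -7.4313317556689995
[-0.54471593  0.71373372  0.16218604]
```

```bash
python3 -m creep '[{"xyz":[-0.0545,0.0714,0],"spin":0},{"xyz":[-0.0545,0.0714,0],"spin":0},{"xyz":[-0.0545,0.0714,0],"spin":0},{"xyz":[-0.0545,0.0714,0],"spin":0},{"xyz":[-0.0545,0.0714,0],"spin":0},{"xyz":[-0.0545,0.0714,0],"spin":0},{"xyz":[-0.0545,0.0714,0],"spin":0},{"xyz":[-0.0545,0.0714,0],"spin":0}]'
python3 -m creep '[{"xyz":[-0.0545,0.0714,0],"spin":0},{"xyz":[-0.0545,0.0714,0],"spin":0},{"xyz":[0,0,0.08],"spin":0},{"xyz":[0,0,0.08],"spin":0},{"xyz":[0,0,0],"spin":0},{"xyz":[0,0,0],"spin":0}]'
python3 - <<'E'
from bench import arm
import numpy as np,cv2
from h import *
from scipy.spatial.transform import Rotation as R
o=arm.observe();q=o["tool_rot"];M=R.from_quat(np.r_[q[1:],q[0]]).as_matrix();print(o["position"],o["clock"],np.degrees(np.arctan2(M[1,1],M[0,1])))
r=arm.read_camera("wrist");np.savez("w1.npz",**r);cv2.imwrite("pics/w1.png",r["color"][:,:,::-1])
print(r["pose"].round(3).tolist(),proj(r,[.4695,.280,.12]))
E
```

```text
clock: 1.77
position: [0.4199, 0.3298, 0.3152]
tool_rot: [-0.0, 0.75, 0.662, -0.0]
force: [1.4, -0.1, 0.6]
width: 0.0425
finger_force: 0.0
clock: 2.27
position: [0.4687, 0.28, 0.2493]
tool_rot: [-0.001, 0.75, 0.661, -0.003]
force: [0.0, -0.1, 1.0]
width: 0.0423
finger_force: 0.0
[0.46873896 0.28000264 0.24930211] 2.2667 -7.221593941564821
[[0.992, -0.119, -0.038, 0.479], [-0.125, -0.954, -0.272, 0.359], [-0.004, 0.274, -0.962, 0.414], [0.0, 0.0, 0.0, 1.0]] [252.62947366 189.3046506 ]
```

View pics/w1.png

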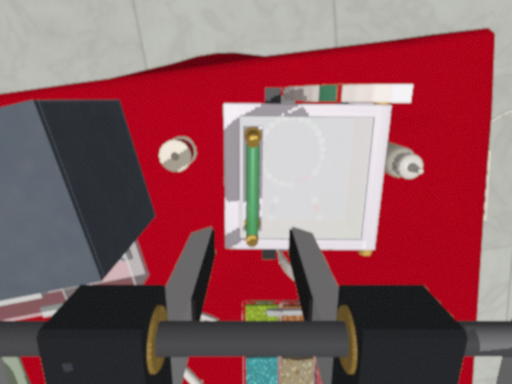

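The wrist view shows the rod from (254,137) to (251,240). Its centre falls on the predicted (252.6,189.3), so position and yaw are good. Descending and closing gently.

```bash
python3 -m creep '[{"xyz":[0,0.002,0.08],"spin":0},{"xyz":[0,0,0.08],"spin":0},{"xyz":[0,0,0.08],"spin":0},{"xyz":[0,0,0.06],"spin":0},{"xyz":[0,0,0.035],"spin":0},{"xyz":[0,0,0],"spin":0},{"xyz":[0,0,0],"spin":0}]'
python3 -m creep '[{"xyz":[0,0,0],"spin":0},{"xyz":[0,0,0],"spin":0},{"xyz":[0,0,0],"spin":0},{"xyz":[0,0,0],"spin":0},{"xyz":[0,0,0],"spin":0},{"xyz":[0,0,0],"spin":0},{"xyz":[0,0,0],"spin":0},{"xyz":[0,0,0],"spin":0}]' -1 18
python3 - <<'E'
from h import *
# arc plan: rod at lid angle a, rel. to hinge, tool y = along case x, tool z = down
a0=np.arctan2(48,125);r=np.hypot(48,125)
A=np.r_[0:.15:.025,.15:1.06:.05]
y=-r*np.cos(a0+A);z=r*np.sin(a0+A)
for i in range(1,len(A)): print(round(A[i],3),(np.array([y[i]-y[i-1],-(z[i]-z[i-1])])/400).round(4), "cum",round(y[i]+125,1),round(z[i]-48,1))
E
```

```text
clock: 2.9
position: [0.472, 0.2817, 0.1191]
tool_rot: [0.0, 0.75, 0.661, 0.001]
force: [0.5, -0.8, -0.4]
width: 0.0422
finger_force: 0.0
clock: 3.57
position: [0.4688, 0.2815, 0.1183]
tool_rot: [-0.002, 0.751, 0.661, -0.001]
force: [-7.3, 1.2, 7.3]
width: 0.0113
finger_force: 18.0
0.025 [ 0.0031 -0.0078] cum 1.2 3.1
0.05 [ 0.0033 -0.0077] cum 2.6 6.2
0.075 [ 0.0035 -0.0076] cum 3.9 9.2
0.1 [ 0.0037 -0.0075] cum 5.4 12.2
0.125 [ 0.0039 -0.0074] cum 7.0 15.2
0.15 [ 0.004  -0.0073] cum 8.6 18.1
0.2 [ 0.0086 -0.0143] cum 12.0 23.9
0.25 [ 0.0093 -0.0139] cum 15.8 29.4
0.3 [ 0.01   -0.0134] cum 19.8 34.8
0.35 [ 0.0107 -0.0129] cum 24.0 40.0
0.4 [ 0.0113 -0.0123] cum 28.6 44.9
0.45 [ 0.0119 -0.0118] cum 33.3 49.6
0.5 [ 0.0125 -0.0112] cum 38.3 54.1
0.55 [ 0.013  -0.0105] cum 43.5 58.3
0.6 [ 0.0135 -0.0098] cum 48.9 62.2
0.65 [ 0.014  -0.0092] cum 54.5 65.9
0.7 [ 0.0144 -0.0084] cum 60.3 69.2
0.75 [ 0.0149 -0.0077] cum 66.3 72.3
0.8 [ 0.0152 -0.007 ] cum 72.3 75.1
0.85 [ 0.0155 -0.0062] cum 78.6 77.6
0.9 [ 0.0158 -0.0054] cum 84.9 79.8
0.95 [ 0.0161 -0.0046] cum 91.3 81.6
1.0 [ 0.0163 -0.0038] cum 97.9 83.1
1.05 [ 0.0165 -0.003 ] cum 104.4 84.3
```

```bash
python3 -m creep '[{"xyz":[0,0.0031,-0.0078],"spin":0},{"xyz":[0,0.0033,-0.0077],"spin":0},{"xyz":[0,0.0035,-0.0076],"spin":0},{"xyz":[0,0.0037,-0.0075],"spin":0},{"xyz":[0,0.0039,-0.0074],"spin":0},{"xyz":[0,0.004,-0.0073],"spin":0},{"xyz":[0,0.0042,-0.0072],"spin":0},{"xyz":[0,0.0044,-0.0071],"spin":0}]'
python3 - <<'E'
from bench import arm
import cv2
o=arm.observe();print(o["ft_torque"],o["position"])
r=arm.read_camera("scene");cv2.imwrite("pics/s2.png",cv2.resize(r["color"][70:210,110:270],None,fx=4,fy=4,interpolation=2)[:,:,::-1])
E
```

```text
clock: 4.23
position: [0.4788, 0.2801, 0.1404]
tool_rot: [-0.004, 0.751, 0.661, -0.003]
force: [-8.7, 3.8, 2.1]
width: 0.0114
finger_force: 18.0
[ 0.50414541  1.6622051  -0.0875867 ] [0.47884445 0.2800556  0.14035236]
```

View pics/s2.png

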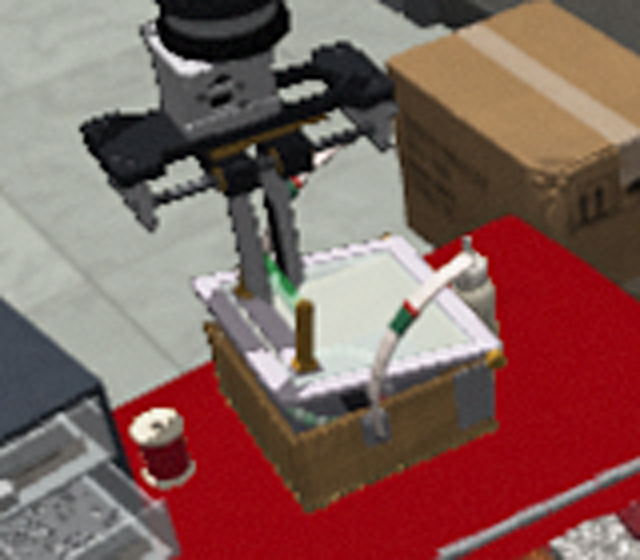

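The lid is following: front edge up, rod still in the fingers, spool untouched. I'll trim about 3 mm of excess push along tool y during the next stretch.

```bash
python3 -m creep '[{"xyz":[0,0.0036,-0.007],"spin":0},{"xyz":[0,0.0038,-0.0069],"spin":0},{"xyz":[0,0.004,-0.0067],"spin":0},{"xyz":[0,0.0042,-0.0066],"spin":0},{"xyz":[0,0.0043,-0.0065],"spin":0},{"xyz":[0,0.0045,-0.0064],"spin":0},{"xyz":[0,0.0047,-0.0062],"spin":0},{"xyz":[0,0.0048,-0.0061],"spin":0}]'
python3 -m creep '[{"xyz":[0,0.0059,-0.006],"spin":0},{"xyz":[0,0.006,-0.0058],"spin":0},{"xyz":[0,0.0062,-0.0057],"spin":0},{"xyz":[0,0.0063,-0.0055],"spin":0}]'
python3 - <<'E'
from bench import arm
import numpy as np
p=arm.observe()["position"]+[0,0,.005]-np.array([.5935,.264,.072]);x=p@[.992,-.127,0];print(x,p[2],np.hypot(x,p[2]),np.arctan2(p[2],-x)-.367)
E
```

```text
clock: 4.95
position: [0.4936, 0.2781, 0.1618]
tool_rot: [-0.002, 0.751, 0.661, -0.002]
force: [-6.3, 1.8, 1.7]
width: 0.0114
finger_force: 18.0
clock: 5.28
position: [0.5026, 0.2769, 0.1715]
tool_rot: [-0.003, 0.751, 0.661, -0.003]
force: [-7.2, 1.4, 5.7]
width: 0.0113
finger_force: 18.0
-0.09185180405736347 0.1044912766786293 0.1391228982249944 0.4826838833400069
```

```bash
python3 -m creep '[{"xyz":[0,0.0048,-0.0072],"spin":0},{"xyz":[0,0.005,-0.007],"spin":0},{"xyz":[0,0.0052,-0.0068],"spin":0},{"xyz":[0,0.0053,-0.0066],"spin":0}]'
python3 -m creep '[{"xyz":[0,0.0067,-0.005],"spin":0},{"xyz":[0,0.0068,-0.0048],"spin":0},{"xyz":[0,0.007,-0.0047],"spin":0},{"xyz":[0,0.007,-0.0045],"spin":0}]'
python3 - <<'E'
from bench import arm
import numpy as np,cv2
p=arm.observe()["position"]+[0,0,.002]-np.array([.5935,.264,.072]);x=p@[.992,-.127,0];print(x,p[2],np.hypot(x,p[2]),np.arctan2(p[2],-x)-.367)
r=arm.read_camera("scene");cv2.imwrite("pics/s3.png",cv2.resize(r["color"][70:210,110:270],None,fx=4,fy=4,interpolation=2)[:,:,::-1])
E
```

```text
clock: 5.62
position: [0.5144, 0.2753, 0.1822]
tool_rot: [-0.0, 0.751, 0.661, 0.0]
force: [1.6, 1.7, -5.2]
width: 0.011
finger_force: 18.0
clock: 5.95
position: [0.5255, 0.2737, 0.1901]
tool_rot: [-0.0, 0.751, 0.66, 0.0]
force: [-0.7, 1.8, -0.7]
width: 0.011
finger_force: 18.0
-0.06871361786718796 0.12013110604426357 0.13839452272332178 0.6842281722255481
```

View pics/s3.png

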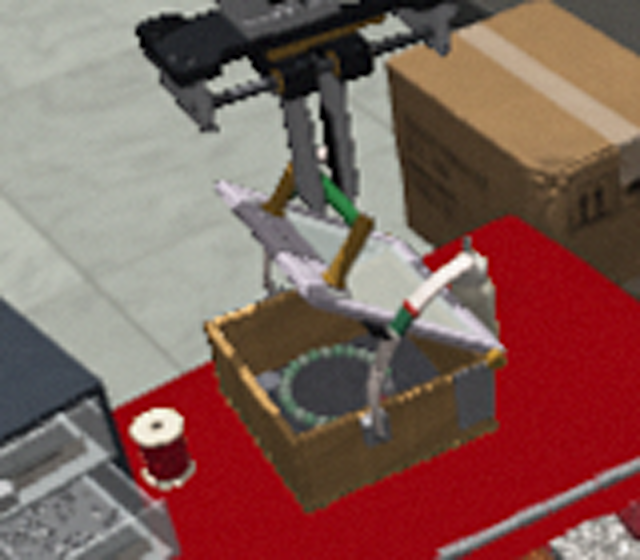

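The pointer at (378,328) is just below the green band, so the lid is at about 0.68. The force is near zero. Continuing past the red line.

```bash
python3 -m creep '[{"xyz":[0,0.0073,-0.0041],"spin":0},{"xyz":[0,0.0074,-0.0039],"spin":0},{"xyz":[0,0.0075,-0.0037],"spin":0},{"xyz":[0,0.0076,-0.0035],"spin":0},{"xyz":[0,0.0077,-0.0033],"spin":0},{"xyz":[0,0.0078,-0.0031],"spin":0},{"xyz":[0,0.0079,-0.0029],"spin":0},{"xyz":[0,0.0079,-0.0027],"spin":0}]'
python3 -m creep '[{"xyz":[0,0.008,-0.0025],"spin":0},{"xyz":[0,0.008,-0.0023],"spin":0},{"xyz":[0,0.0081,-0.0021],"spin":0},{"xyz":[0,0.0081,-0.0019],"spin":0},{"xyz":[0,0.0081,-0.0017],"spin":0},{"xyz":[0,0.0082,-0.0015],"spin":0},{"xyz":[0,0,0],"spin":0},{"xyz":[0,0,0],"spin":0}]'
python3 - <<'E'
from bench import arm
import numpy as np,cv2
p=arm.observe()["position"]+[0,0,.002]-np.array([.5935,.264,.072]);x=p@[.992,-.127,0];print(x,p[2],np.hypot(x,p[2]),np.arctan2(p[2],-x)-.367)
r=arm.read_camera("scene");cv2.imwrite("pics/s4.png",cv2.resize(r["color"][70:210,110:270],None,fx=4,fy=4,interpolation=2)[:,:,::-1])
E
```

```text
clock: 6.67
position: [0.55, 0.2705, 0.2017]
tool_rot: [0.0, 0.751, 0.661, 0.0]
force: [-2.2, 0.4, 3.2]
width: 0.0111
finger_force: 18.0
clock: 7.33
position: [0.5692, 0.2679, 0.2058]
tool_rot: [0.0, 0.751, 0.66, 0.0]
force: [-0.9, -1.6, 3.5]
width: 0.0112
finger_force: 18.0
-0.024620787163027548 0.13578835132455097 0.13800238952991642 1.0244276525139022
```

View pics/s4.png

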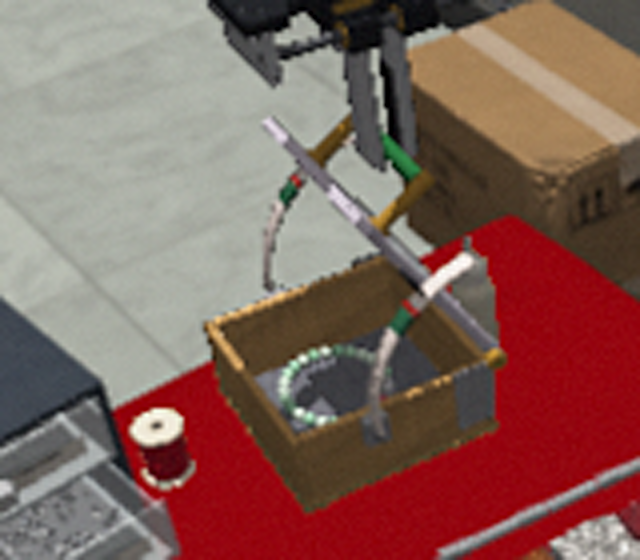

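The lid stands past the red marks on both scales, at about 1.02. I'll go slightly further, pause, then bring it back slowly to about 0.79.

```bash
python3 -m creep '[{"xyz":[0,0.0082,-0.0013],"spin":0},{"xyz":[0,0.0082,-0.0011],"spin":0},{"xyz":[0,0,0],"spin":0},{"xyz":[0,0,0],"spin":0},{"xyz":[0,0,0],"spin":0}]'
python3 -m creep '[{"xyz":[0,-0.0082,0.0011],"spin":0},{"xyz":[0,-0.0082,0.0013],"spin":0},{"xyz":[0,-0.0082,0.0015],"spin":0},{"xyz":[0,-0.0081,0.0017],"spin":0},{"xyz":[0,-0.0081,0.0019],"spin":0},{"xyz":[0,-0.0081,0.0021],"spin":0},{"xyz":[0,-0.008,0.0023],"spin":0},{"xyz":[0,-0.008,0.0025],"spin":0}]'
python3 -m creep '[{"xyz":[0,-0.0079,0.0027],"spin":0},{"xyz":[0,-0.0079,0.0029],"spin":0},{"xyz":[0,-0.0078,0.0031],"spin":0},{"xyz":[0,-0.0046,0.002],"spin":0},{"xyz":[0,0,0],"spin":0},{"xyz":[0,0,0],"spin":0},{"xyz":[0,0,0],"spin":0},{"xyz":[0,0,0],"spin":0}]'
python3 - <<'E'
from bench import arm
import numpy as np,cv2
o=arm.observe();p=o["position"]+[0,0,.002]-np.array([.5935,.264,.072]);x=p@[.992,-.127,0];print(x,p[2],np.hypot(x,p[2]),np.arctan2(p[2],-x)-.367,o["qvel"].round(3))
r=arm.read_camera("scene");w=arm.read_camera("wrist")
a=cv2.resize(r["color"][70:210,110:270],None,fx=4,fy=4,interpolation=2)[:,:,::-1]
cv2.imwrite("pics/s5.png",a);cv2.imwrite("pics/w5.png",w["color"][:,:,::-1])
E
```

```text
clock: 7.8
position: [0.5753, 0.2671, 0.2065]
tool_rot: [0.0, 0.751, 0.66, -0.0]
force: [-0.7, -1.8, 2.3]
width: 0.0116
finger_force: 18.0
clock: 8.47
position: [0.549, 0.2707, 0.2011]
tool_rot: [0.0, 0.751, 0.661, 0.0]
force: [-0.4, -2.3, 1.4]
width: 0.0114
finger_force: 18.0
clock: 9.13
position: [0.5381, 0.2724, 0.1968]
tool_rot: [-0.0, 0.751, 0.661, 0.0]
force: [-0.3, 0.1, 2.0]
width: 0.0111
finger_force: 18.0
-0.05601074258976702 0.12678715430942994 0.1386080292888559 0.7878076339310096 [-0.001 -0.001 -0.003  0.     0.001  0.001]
```

View pics/s5.png

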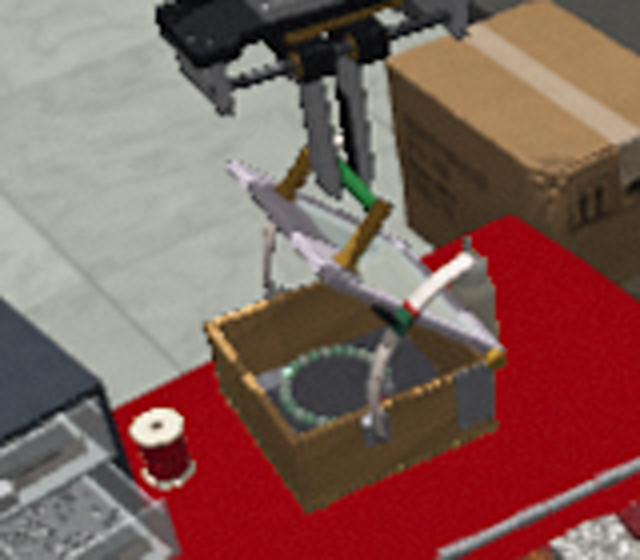

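View pics/w5.png

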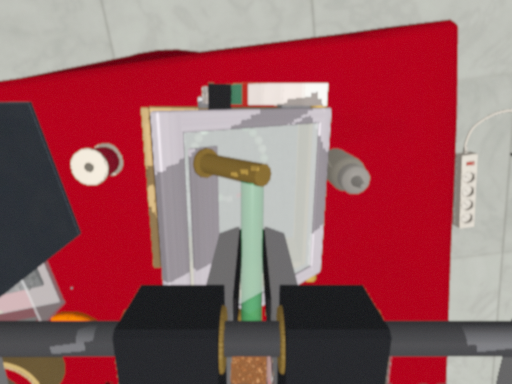

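The pointers are near the green band in both views: near pointer at scene crop (390,318), far pointer at wrist (218,97) with green starting at 230. I'll get the angle from pixel geometry.

Run:
```python
from h import *
from bench import arm
R=arm.read_camera("scene");W=arm.read_camera("wrist");S=np.load("scene0.npz")
H=np.array([.5935,.264,.072]);ex=np.array([.992,-.127,0]);ey=np.array([.127,.992,0])
pt=lambda a,y,r=.094:H+ex*(-r*np.cos(a))+ey*y+np.array([0,0,r*np.sin(a)])
for a in (0,.68,.71,.79,.87,.9,1.): print(a,"near",proj(S,pt(a,-.09)).round(1),"far scene",proj(S,pt(a,.09)).round(1),"far wrist",proj(W,pt(a,.09)).round(1))
def cen(r,f,box):
    x0,y0,x1,y1=box;h=cv2.cvtColor(r["color"],cv2.COLOR_RGB2HSV)[y0:y1,x0:x1];m=f(h.astype(int));v,u=np.nonzero(m);return (u.mean()+x0,v.mean()+y0,len(u),u.min()+x0,u.max()+x0,v.min()+y0,v.max()+y0)
g=lambda h:(h[...,0]>55)&(h[...,0]<95)&(h[...,1]>120)&(h[...,2]>40)
rd=lambda h:((h[...,0]<8)|(h[...,0]>172))&(h[...,1]>120)
bk=lambda h:h[...,2]<45
print("green near S",cen(S,g,(195,135,222,160)),"green near now",cen(R,g,(200,135,222,160)))
print("green far S",cen(S,g,(175,110,190,125)))
print("black near now",cen(R,bk,(200,140,216,156)), "black near S",cen(S,bk,(194,168,208,182)))
b=(195,80,262,110);print("wrist green",cen(W,g,b),"red",cen(W,rd,(235,86,262,102)),"black",cen(W,bk,b))
```

```text
0 near [204.  174.2] far scene [175.4 139.4] far wrist [204.6  86.8]
0.68 near [208.6 153.8] far scene [178.6 119.9] far wrist [224.6  83.5]
0.71 near [209.2 152.9] far scene [179. 119.] far wrist [227.2  83.4]
0.79 near [210.7 150.5] far scene [180.4 116.7] far wrist [234.7  83. ]
0.87 near [212.5 148.1] far scene [181.9 114.6] far wrist [243.4  82.6]
0.9 near [213.2 147.3] far scene [182.5 113.8] far wrist [246.9  82.4]
1.0 near [215.6 144.5] far scene [184.7 111.2] far wrist [259.7  82. ]
green near S (np.float64(209.85714285714286), np.float64(150.07142857142858), 14, np.int64(208), np.int64(211), np.int64(148), np.int64(152)) green near now (np.float64(210.45454545454547), np.float64(150.0), 11, np.int64(209), np.int64(212), np.int64(148), np.int64(152))
green far S (np.float64(181.5), np.float64(118.0), 12, np.int64(180), np.int64(183), np.int64(116), np.int64(120))
black near now (np.float64(206.4), np.float64(148.75), 20, np.int64(203), np.int64(212), np.int64(146), np.int64(151)) black near S (np.float64(198.89285714285714), np.float64(175.17857142857142), 28, np.int64(196), np.int64(202), np.int64(173), np.int64(177))<stdin>:8: RuntimeWarning: Mean of empty slice.
  ret = ret.dtype.type(ret / rcount)
Traceback (most recent call last):
ValueError: zero-size array to reduction operation minimum which has no identity
```

Run:
```python
from h import *
from bench import arm
from scipy.optimize import least_squares
R=arm.read_camera("scene");S=np.load("scene0.npz")
H=np.array([.5935,.264,.072]);ex=np.array([.992,-.127,0]);ey=np.array([.127,.992,0])
pt=lambda a,y,r:H+ex*(-r*np.cos(a))+ey*y+np.array([0,0,r*np.sin(a)])
f=least_squares(lambda v:proj(S,pt(0,v[0]/1e3,v[1]/1e3))-[198.9,175.2],[-85,100]);print(f.x)
for a in (.65,.71,.75,.79,.83,.87,.95): print(a,proj(S,pt(a,f.x[0]/1e3,f.x[1]/1e3)).round(1))
print(cv2.cvtColor(R["color"],cv2.COLOR_RGB2GRAY)[144:155,200:216])
# front lid corner (near): predicted, to compare with the picture
for a in (.7,.75,.79,.83,.87): print(a,proj(S,pt(a,.077,.154)).round(1),proj(S,H+ex*(-.13366*np.cos(a+.367))+ey*-.04+[0,0,.13366*np.sin(a+.367)]).round(1))
h=cv2.cvtColor(R["color"],cv2.COLOR_RGB2GRAY)[105:118,160:180];print(h)
```

```text
[-85.78784293 106.92900943]
0.65 [203.4 153. ]
0.71 [204.6 150.8]
0.75 [205.4 149.4]
0.79 [206.3 148. ]
0.83 [207.3 146.7]
0.87 [208.3 145.3]
0.95 [210.5 142.7]
[[ 80  86  85  94 121 137 166 189 190 182 171 170 209 227 226 230]
 [ 70  75  77  77  86  90 109 135 160 190 171 110 185 235 231 217]
 [ 66  66  55  36  49  56  76  92 109 124 117  65 122 209 223 161]
 [ 64  63  55  24  18  25  42  65  77  80  79  74  71 124 147 132]
 [ 58  64  63  51  30  13  18  26  54  81  80  77  81  65  63 135]
 [ 62  62  65  64  52  23  10  13  25  59  83  77  61  51  59 101]
 [ 64  63  64  66  66  54  34   7   7  32  62  65  38  52  75  82]
 [ 65  62  66  69  68  66  59  44  25  25  38  47  40  54  69  73]
 [ 65  64  66  62  61  63  83  96  60  33  44  40  54  55  56  60]
 [ 61  64  61  61  60  68 106 116  98  58  40  56  65  54  56  60]
 [ 61  58  59  60  62  81 112 120 114  87  64  61  68  55  54  55]]
0.7 [162.8 115.1] [199.8 124.1]
0.75 [164.2 112.6] [201.7 122.3]
0.79 [165.4 110.7] [203.3 120.9]
0.83 [166.6 108.8] [205.  119.6]
0.87 [167.9 106.9] [206.7 118.3]
[[172 176 176 176 175 172 167 167 166
[... 368 characters left out ...]
 174 179
  178 177]
 [172 169 169 169 175 176 158 130 183 186 155 175 178 178 178 176 176 178
  174 176]
 [172 170 173 171 173 172 176 187 199 200 184 172 163 179 177 176 174 174
  174 177]
 [174 175 173 174 172 171 179 190 193 203 208 180 187 168 147 173 173 176
  177 179]
 [177 179 176 173 172 173 172 155 142 197 208 206 184 173 170 171 154 180
  177 178]
 [173 176 173 174 173 170 172 162 131 148 199 216 219 186 175 151 166 175
  155 182]
 [174 178 174 174 172 172 170 173 164 146 163 185 157 142 149 171 157 143
  154 159]
 [172 175 176 173 174 172 174 174 176 169 175 174  98 108 118 134 118 102
  108 100]
 [176 175 176 174 174 176 175 176 174 172 175 161 101 102 111 114 106 101
   87  71]]
```

The pointer centroid at (205.7,148.5) gives about 0.78, and the lid corner and arm pose agree. That is mid-band, and the lid is still. Handing in.

```bash
python3 -m creep '[{"xyz":[0,0,0],"spin":0},{"xyz":[0,0,0],"spin":0},{"xyz":[0,0,0],"spin":0},{"xyz":[0,0,0],"spin":0},{"xyz":[0,0,0],"spin":0},{"xyz":[0,0,0],"spin":0}]'
python3 -c "
from bench import arm
print(arm.job_done())"
```

```text
clock: 9.88
position: [0.5383, 0.2724, 0.1969]
tool_rot: [-0.0, 0.751, 0.661, 0.0]
force: [-0.6, 3.3, 2.6]
width: 0.0113
finger_force: 18.0
the job is handed in; nothing more can be done
None
```

I raised the lid to about 1.06 rad, past the red line, then brought it back and handed the job in at 9.9 s, holding still at about 0.78 rad in the green band with an 18 N grip; the spool and bottle looked undisturbed, and no verdict came back.

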